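# Free the swing bolt of a plaster mould press

## Robot

A 6-joint arm with a two-finger parallel gripper is mounted at the origin on the work surface. World frame = base frame: x ahead of the robot, y to its left, z up, the work surface at z = 0. Lengths are in mm, angles in rad, forces in N, time in s.
With the tool pointing down it reaches from about 350 to 875 mm from the base axis. Payload 4.2 kg.
Tool frame: the origin (TCP) lies midway between the tips of the shut fingers; the grasp point (between the pads) lies 19 mm behind it (arm.tcp_to_grasp is the distance from the TCP to the grasp point, in mm); z points along the fingers, y is the line along which they close (so a half turn about z gives the same grasp; the last joint's range is limited). The gripper opens to 85 mm and grips with 20 to 120 N. Pads are 22 mm wide; open, the fingers measure 114 mm over their backs; the gripper's body (76 mm by 85 mm) begins 54 mm behind the grasp point. The pads swing forward as they close: fully open they stand 13 mm farther back than shut.
Start: joints at [-0.956, 0.385, 0.008, 0, -1.194, -0.259], TCP at [217.727, -585.828, 196.512] pointing down, gripper open.
Joint ranges: [-3.14, 3.14], [-1.21, 2.06], [-1.07, 1.41], [-3.16, 2.05], [-2.99, -0.16], [-3.1, 3.1]. Speed limits (rad/s): [2.79, 2.79, 3.14, 3.14, 3.14, 3.14].

## Interface

Orientations are given as a unit quaternion [x, y, z, w].
In Python, from bench import arm, imaging, job, models gives the robot as it stands.
- The arm moves only by the tool arm_command, never from a script. Its argument "rows" is a list of rows, each an object with "grip": the opening, from 0 (shut) to 1 (fully open); "linear": the shift along the tool's x, y, z in mm, a list of three; "rot": the turn, a rotation vector about the tool's x, y, z in rad, a list of three. In form: [{"grip": grip, "linear": [tx, ty, tz], "rot": [rx, ry, rz]}, ...]. A call has 1 to 10 rows; each row is the pose to reach, as a shift and turn from the pose commanded when the call began, along the tool's axes at that moment; what a row does not reach only later rows make up. A row lasts 1/8 s, in which the tool goes at most 62.5 mm and 10.7 degrees, less where a joint would pass 70% of its speed; a pose out of reach is approached as far as the arm can. A call with a gripper value outside its range is refused whole. The fingers move at their own pace and stop on an object; the grip force is fixed at half the most. Time passes only in rows, so rows that repeat a pose let the fingers close. It gives the time, the measured TCP pose, the force, the opening and the grip force at its end, in the units of the state.
- arm.read_state(): the state, without advancing time (a new reading comes with each control period).
- imaging.get_image(name): name is "scene" or "top" or "wrist"; returns a dict with "frame" (400x640x3 uint8, red, green, blue), "fx", "fy", "cx", "cy" (pixels), "extrinsics" (4x4, takes a point from world to camera coordinates); the wrist camera has in their place "T_tool_cam" (4x4, takes a point from camera to tool coordinates, whose origin is the TCP and whose axes are the flange's). Camera axes: x right, y down, z forward; pixel columns grow to the right and rows downward; lengths in mm; the calibration is good to about 2 mm. The wrist camera is an equidistant fisheye: a pixel r from the principal point sees the ray r / f radians off the axis. A picture is of the moment at which its call begins: read the wrist's pose just before it. There is no depth.
- job.job_done(): hands the job in; it is judged then, once.
Trained networks look in a picture, given as the dict that the camera call returned (one of the last four; its "shot" number tells which), for a name from the list of things; names that differ only in an ending like _2 or _b are one class to them, and where a whole thing is asked for, a point or a joint stands for the part that bears it (a point fixed in the world has none). Each returns a list of dicts, best first, with "score" (0 to 1); they miss things now and then, are a little off and sometimes report something else, mostly with a low value. They report only what shows in the picture. A call takes as long as a camera call.
- models.spot_in(picture, query): "rect" ([left, top, right, bottom] in pixels, round what is visible of it).
- models.tip_of(picture, query): "pixel" ([column, row] in pixels: a listed point, or the origin of a listed thing).
The state is a dict: "clock": time; "joints": joint angles; "joint_vel": joint speeds; "joint_efforts": joint torques, N m; "position": TCP position; "ee_rot": TCP orientation; "contact_force": force on the tool from outside, world axes, zero at the start; "wrist_torque": the same for the moment, N m; "gripper_width": finger opening in mm; "grasp_force": force on a finger pad.
Only numpy, scipy, OpenCV 4.12 (cv2) and the standard library are available. Lean on these libraries where they do the work, as an engineer would, in place of code of your own. Each camera call takes 0.05 s, during which the arm holds its last target. There are 200 camera calls.

## Task

Open the fastening of the mould press: unscrew the red wing nut (anticlockwise from above) until it clears the raised lip of the slotted lug, swing its bolt out through the slot and down until it lies on the orange rest, and let go. Be gentle: do not force bolt or nut against the green bar (if it binds, unscrew further) nor press hard on the rest. Leave the bottle, the mug and the brush where they are.

Things in the scene. Friction and masses are not known exactly. Their poses are not given: they have to be found in the camera images.
- press: Mould press, fixed: plywood base 333 x 150 x 18 mm, behind the bolt a white plaster mould (top at 130 mm). Origin on the table straight below the bolt's hinge pin; z up; -x is the front, towards which the bolt swings out and down. Base from x = -110 to 223 mm, mould from 42 to 168 mm.
- clamp_bar: Immovable green steel bar 44 mm wide over the mould, frame as press, top at z = 150 mm. Its front end is the slotted lug: slot 10 mm wide, open to the front, from x = -22 to +7 mm. At the mouth (x = -22 to -15 mm) a steel lip stands proud of the top by 1.5 to 5.5 mm, unknown. Over 60 N bends bar or lip; with the washer caught on the lip, leverage makes 60 N of a push of some 10 N at the nut.
- slot (a point): Point on the bar's top surface, on the upright bolt's axis (z = 150 mm); axes as press.
- bolt_pin (a point): Centre of the bolt's hinge pin, 45 mm above the table, straight below slot; axes as press. The pin runs along y.
- wingnut_grip (a point): Middle of the red wings, on the nut's axis, 131.5 mm from the pin (26.5 mm above the bar) when seated. x along the wings (58 mm span), y across their 12 mm thickness, z outward along the bolt. Wings reach from 13 mm below to 13 mm above it; below them a hub 13 mm across, then a washer 24 mm across whose underside is 26 mm below this point.
- wingnut (a joint): Turn of the wing nut, rad: 0 screwed down on the bar, grows as it is unscrewed (anticlockwise from above) up to 6.0. Nut and washer rise 1.9 mm per rad. Stiff (0.1 N m), stays where left. Starts at 0 to 0.4. The washer clears the lip somewhere between about 1.1 and 3.4 rad, depending on the lip.
- eyebolt (a joint): Swing of the steel eyebolt (8 mm shank, 124 mm long) about its pin, rad: 0 upright in the slot, grows as it swings to the front and down onto the rest, at 1.1 to 1.4. About 0.025 rad of play either way while the nut is down. Stiff pin: the bolt stays at any angle and takes about 2 to 4 N at the nut to swing.
- rest_post: Rest for the swung-out bolt: upright post 22 mm across on the base, 78 mm in front of the pin; origin at its foot, 18 mm above the table. On it an adjustable brass rod with an orange rubber cap, 18 mm across, sprung (3 N per mm, 8 mm travel). Cap top 57 to 82 mm above the table, how high is not known. The bolt's shank comes to rest on the cap; more than 20 N on it is too much.
- water_bottle: Bystander: clear bottle with blue cap, 56 mm across, 130 mm tall, beside the press; origin at the middle of its underside.
- cup: Bystander: grey mug, 72 mm across, 80 mm tall, beside the press; origin at the middle of its underside.
- brush: Bystander: brush lying on the table near the press; origin under its middle.

How it is judged (in metres and radians):
On the way, in this order (a step that is already met when the one before it is completed fails the run):
1. the wing nut has been unscrewed to at least 1.0 rad while the bolt still stands in the slot (value of joint wingnut above 1 rad and value of joint eyebolt below 0.15 rad), for 0.1 s.
2. the bolt has swung clear of the lug (value of joint eyebolt above 0.5 rad), for 0.1 s.
At the end, for the whole second after the job is handed in: The swing bolt is down, resting on the orange cap of the rest (touching with at least 0.3 N, swung by over 1.0 rad), still and released; bar never loaded beyond 60 N, rest never beyond 20 N; bottle, mug and brush within 15 mm of where they were (value of joint eyebolt above 1 rad and contact force between rest_post and anything else above 0.3 N and velocity of joint eyebolt between -0.05 and 0.05 rad/s).
It fails at once if the clamp bar (with its lug and lip) is loaded with more than 60 N by the bolt, the nut's washer, the robot or anything else (contact force between clamp_bar and anything else above 60 N).
It fails at once if the rest is loaded with more than 20 N (contact force between rest_post and anything else above 20 N).
It fails at once if the bottle is moved by more than 15 mm (distance of water_bottle from where it was at the start of the episode above 0.015 m).
It fails at once if the mug is moved by more than 15 mm (distance of cup from where it was at the start of the episode above 0.015 m).
It fails at once if the brush is moved by more than 15 mm (distance of brush from where it was at the start of the episode above 0.015 m).
It also fails if it takes over 72 s, if anything falls off the work surface, if the arm or the gripper's body presses on something with over 40 N, if the wrist force passes 120 N, or if a joint passes its speed limit or range.

## Working session

There is one attempt and no reset: what is moved stays moved. The work goes in short steps, Python scripts to look and compute and a tool call to move; the robot and the scene stay as the last step left them, time stands still between calls to the robot, and variables do not carry over. Pictures are saved under pics/ and viewed, at most 10 in all, crops included, and the job is handed in when it is done.

Besides the shell and the picture viewer there is one more tool, called as a command line: name --argument value ..., lists and objects as JSON in quotes. arm_command: Moves the arm, as the interface text tells. Its arguments: {"type":"object","properties":{"rows":{"type":"array"}},"required":["rows"]}

```bash
mkdir -p pics; ls
cat > h.py <<'E'
import numpy as np, cv2
from bench import arm, imaging, job, models
from scipy.spatial.transform import Rotation as R
def ray(p,px,st=None):
    u=np.array(px,float)
    if "T_tool_cam" in p:
        d=(u-[p["cx"],p["cy"]])/[p["fx"],p["fy"]]; th=np.linalg.norm(d)
        v=np.array([*(d/th*np.sin(th)),np.cos(th)]) if th>0 else np.array([0,0,1.])
        T=np.eye(4);T[:3,:3]=R.from_quat(st["ee_rot"]).as_matrix();T[:3,3]=st["position"]
        M=T@np.array(p["T_tool_cam"])
    else:
        v=np.array([(u[0]-p["cx"])/p["fx"],(u[1]-p["cy"])/p["fy"],1.]); M=np.linalg.inv(np.array(p["extrinsics"]))
    v=M[:3,:3]@v; return M[:3,3],v/np.linalg.norm(v)
def at_z(o,d,z): return o+d*(z-o[2])/d[2]
def tri(rs):
    A=sum(np.eye(3)-np.outer(d,d) for o,d in rs); b=sum((np.eye(3)-np.outer(d,d))@o for o,d in rs)
    return np.linalg.solve(A,b)
def save(p,n): cv2.imwrite("pics/"+n,cv2.cvtColor(p["frame"],cv2.COLOR_RGB2BGR))
E
cat > a.py <<'E'
from h import *
np.set_printoptions(precision=1,suppress=True)
st=arm.read_state(); print(st)
ps={n:imaging.get_image(n) for n in("scene","top","wrist")}
for n,p in ps.items(): save(p,"a_"+n+".png")
for q,z in(("wingnut_grip",176.5),("slot",150),("bolt_pin",45),("press",0),("rest_post",18),("water_bottle",0),("cup",0),("brush",0)):
    rs=[]
    for n,p in ps.items():
        r=models.tip_of(p,q)
        if r:
            o=ray(p,r[0]["pixel"],st); rs.append(o) if r[0]["score"]>.4 else 0
            print(q,n,np.array(r[0]["pixel"]),round(r[0]["score"],2),at_z(*o,z))
    if len(rs)>1: print("   tri",tri(rs))
E
python3 a.py
```

```text
pics
{'clock': 0.0, 'joints': array([-1. ,  0.4,  0. , -0. , -1.2, -0.3]), 'joint_vel': array([ 0., -0., -0., -0., -0.,  0.]), 'joint_efforts': array([  0. , -39.2,  18.8,   4.2,  -0. ,   0. ]), 'position': array([ 217.5, -585.2,  195.4]), 'ee_rot': array([-0.2,  1. ,  0. , -0. ]), 'contact_force': array([ 0.3,  0.3, -0.8]), 'wrist_torque': array([-0., -0.,  0.]), 'grasp_force': 0.0, 'gripper_width': 85.26938097333792}
wingnut_grip scene [313.2 187. ] 0.51 [578.   17.1 176.5]
wingnut_grip top [336.6 206.8] 0.57 [577.6  14.6 176.5]
   tri [577.4  15.1 174.4]
slot scene [313.6 192.5] 0.88 [573.6  12.9 150. ]
slot top [336.2 209. ] 0.56 [578.3  14.2 150. ]
   tri [576.7  15.2 155.2]
bolt_pin top [332.9 216.7] 0.56 [580.5  17.1  45. ]
press scene [314.1 231.5] 0.65 [575.3  15.2   0. ]
press top [331.6 223.5] 0.72 [572.4  18.6   0. ]
   tri [573.9  16.9  -0.2]
rest_post scene [289.8 216. ] 0.74 [599.  -47.5  18. ]
rest_post top [365.6 207.9] 0.57 [605.1 -56.3  18. ]
   tri [601.7 -52.3  17.7]
water_bottle scene [309.1 303. ] 0.78 [700.4 148.3   0. ]
water_bottle top [279.3 169.2] 0.6 [698.1 139.1   0. ]
   tri [699.3 142.3 -10.9]
cup scene [352.8 185. ] 0.79 [407.5 -29.5   0. ]
cup top [354.7 295.5] 0.81 [414.4 -31.6   0. ]
   tri [412.7 -28.8   5.7]
brush scene [318.6 172.9] 0.81 [ 449.  -117.5    0. ]
brush top [401.1 279.7] 0.92 [ 448.8 -133.6    0. ]
   tri [ 445.3 -131.1  -12.9]
```

View pictures.

View pics/a_scene.png

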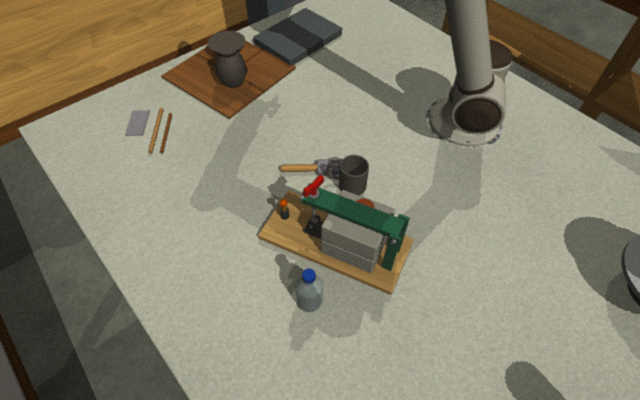

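View pics/a_top.png

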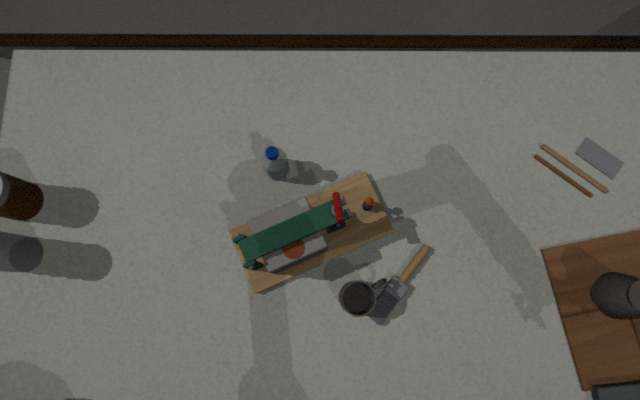

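```bash
cat >> h.py <<'E'
def rel(pos,Rm,st=None):
    st=st or arm.read_state(); R0=R.from_quat(st["ee_rot"])
    return np.round(R0.inv().apply(np.array(pos)-st["position"]),1), np.round((R0.inv()*R.from_matrix(Rm)).as_rotvec(),3)
def down(yaw): # tool z down, tool y axis at world heading yaw
    y=np.array([np.cos(yaw),np.sin(yaw),0]);z=np.array([0,0,-1.]);return np.c_[np.cross(y,z),y,z]
E
python3 - <<'E'
from h import *
st=arm.read_state();M=R.from_quat(st["ee_rot"]).as_matrix();print(M.round(3),st["joints"].round(3))
print("ty yaw",np.arctan2(M[1,1],M[0,1]))
p=imaging.get_image("wrist");print(np.array(p["T_tool_cam"]).round(2),p["fx"],p["cx"],p["cy"])
yaw=np.arctan2(M[1,1],M[0,1])
for d in(0,.5,1): print(d,rel([560,-5,330],down(yaw+d)))
E
```

```text
[[-0.937 -0.348 -0.   ]
 [-0.348  0.937  0.   ]
 [ 0.     0.    -1.   ]] [-0.956  0.385  0.008  0.    -1.194 -0.259]
ty yaw 1.926599240632964
[[   0.     -0.97   -0.26   66.14]
 [   1.      0.      0.     -1.05]
 [  -0.     -0.26    0.97 -177.95]
 [   0.      0.      0.      1.  ]] 309.70691628693146 322.24805220580936 196.72702942476556
0 (array([-523.2,  425.2, -133.5]), array([ 0., -0.,  0.]))
0.5 (array([-523.2,  425.2, -133.5]), array([ 0. , -0. , -0.5]))
1 (array([-523.2,  425.2, -133.5]), array([ 0., -0., -1.]))
```

arm_command --rows '[{"grip": 1, "linear": [-547, 437, -110], "rot": [0, 0, 0]}, {"grip": 1, "linear": [-547, 437, -110], "rot": [0, 0, 0]}, {"grip": 1, "linear": [-547, 437, -110], "rot": [0, 0, 0]}, {"grip": 1, "linear": [-547, 437, -110], "rot": [0, 0, 0]}, {"grip": 1, "linear": [-547, 437, -110], "rot": [0, 0, 0]}, {"grip": 1, "linear": [-547, 437, -110], "rot": [0, 0, 0]}, {"grip": 1, "linear": [-547, 437, -110], "rot": [0, 0, 0]}, {"grip": 1, "linear": [-547, 437, -110], "rot": [0, 0, 0]}, {"grip": 1, "linear": [-547, 437, -110], "rot": [0, 0, 0]}, {"grip": 1, "linear": [-547, 437, -110], "rot": [0, 0, 0]}]'

```text
clock: 2.65
position: [536.4, -54.6, 294.3]
ee_rot: [-0.177, 0.984, -0.0, 0.0]
contact_force: [0.2, -0.8, 0.0]
gripper_width: 85.4
grasp_force: 0.0
```

arm_command --rows '[{"grip": 1, "linear": [0, 0, 0], "rot": [0, 0, 0]}, {"grip": 1, "linear": [0, 0, 0], "rot": [0, 0, 0]}]'

```text
clock: 2.9
position: [535.4, -56.4, 293.3]
ee_rot: [-0.177, 0.984, -0.0, -0.0]
contact_force: [-0.5, -0.2, 0.2]
gripper_width: 85.7
grasp_force: 0.0
```

```bash
cat > b.py <<'E'
from h import *
import sys
np.set_printoptions(precision=1,suppress=True)
st=arm.read_state();p=imaging.get_image("wrist");save(p,sys.argv[1]);print(st["position"],st["joints"].round(2))
for q,z in(("wingnut_grip",176.5),("slot",150),("bolt_pin",45),("rest_post",18),("press",0)):
    for r in models.tip_of(p,q)[:1]: print(q,np.array(r["pixel"]),round(r["score"],2),at_z(*ray(p,r["pixel"],st),z))
# red mask
hsv=cv2.cvtColor(p["frame"],cv2.COLOR_RGB2HSV);m=(((hsv[...,0]<6)|(hsv[...,0]>174))&(hsv[...,1]>170)&(hsv[...,2]>80)).astype(np.uint8)
n,l,s,c=cv2.connectedComponentsWithStats(m)
for i in range(1,n):
    if s[i,4]>60:
        rc=cv2.minAreaRect(np.argwhere(l==i)[:,::-1].astype(np.float32));bp=cv2.boxPoints(rc)
        print("red",s[i],[at_z(*ray(p,b,st),189.5) for b in bp])
E
python3 b.py w1.png
```

```text
[535.4 -56.4 293.3] [ 0.2  0.2 -0.   0.  -1.4 -1.4]
wingnut_grip [371.5 242.1] 0.58 [576.3  12.7 176.5]
slot [366.9 235.8] 0.94 [580.2  13.  150. ]
bolt_pin [360.2 204. ] 0.75 [572.6  15.   45. ]
rest_post [303.1 205.4] 0.52 [611.5 -60.2  18. ]
press [353.  198.1] 0.91 [578.   10.5   0. ]
red [362 216  22  54 552] [array([602.3,   8.8, 189.5]), array([545.1,  -0.1, 189.5]), array([544.2,  11.9, 189.5]), array([601.8,  21.6, 189.5])]
```

View pics/w1.png

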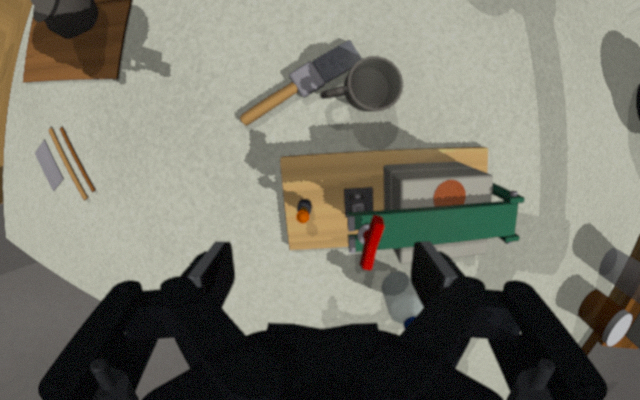

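```bash
python3 -c "
from h import *
print(rel([575.5,12,230],down(1.736)))"
```

```text
(array([-61.9,  51.2,  63.7]), array([-0.   ,  0.   ,  0.189]))
```

arm_command --rows '[{"grip": 1, "linear": [-30, 25, 30], "rot": [0, 0, 0.1]}, {"grip": 1, "linear": [-62, 51, 62], "rot": [0, 0, 0.19]}, {"grip": 0.6, "linear": [-62, 51, 63], "rot": [0, 0, 0.19]}, {"grip": 0.6, "linear": [-62, 51, 63], "rot": [0, 0, 0.19]}, {"grip": 0.6, "linear": [-62, 51, 63], "rot": [0, 0, 0.19]}]'

```text
clock: 3.82
position: [576.3, 12.0, 232.0]
ee_rot: [-0.082, 0.997, 0.0, 0.001]
contact_force: [-0.5, -0.0, 0.7]
gripper_width: 51.3
grasp_force: 0.0
```

```bash
python3 b.py w2.png
```

```text
[576.3  12.  232. ] [ 0.3  0.3 -0.1  0.  -1.2 -1.7]
wingnut_grip [323.6 199.9] 0.81 [576.1  12.1 176.5]
slot [327.2 196.7] 0.86 [580.2  16.  150. ]
bolt_pin [325. 170.] 0.74 [576.   14.3  45. ]
rest_post [263.4 182.2] 0.89 [609.7 -61.6  18. ]
press [321.1 162.6] 0.56 [574.9   9.3   0. ]
red [ 317  164   16   74 1007] [array([602.6,  11.3, 189.5]), array([546.8,   2.3, 189.5]), array([545. ,  12.9, 189.5]), array([600.7,  22.7, 189.5])]
```

View pics/w2.png

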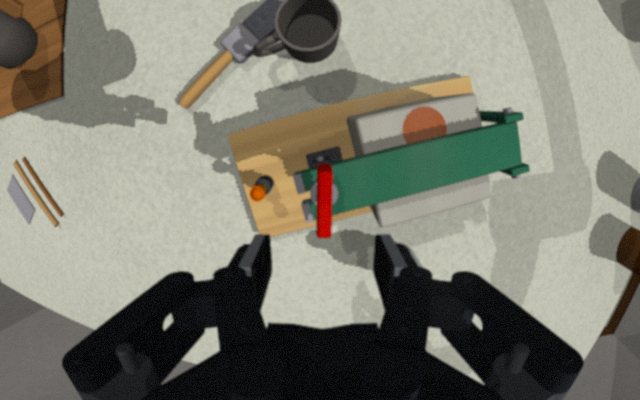

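arm_command --rows '[{"grip": 0.6, "linear": [1, 0, 40], "rot": [0, 0, 0]}, {"grip": 0.6, "linear": [1, 0, 66], "rot": [0, 0, 0]}, {"grip": 0.6, "linear": [1, 0, 66], "rot": [0, 0, 0]}, {"grip": 0.3, "linear": [1, 0, 66], "rot": [0, 0, 0]}, {"grip": 0.2, "linear": [1, 0, 66], "rot": [0, 0, 0]}, {"grip": 0.2, "linear": [1, 0, 66], "rot": [0, 0, 0]}, {"grip": 0.2, "linear": [1, 0, 66], "rot": [0, 0, 0]}]'

```text
clock: 5.0
position: [575.2, 12.7, 165.0]
ee_rot: [-0.083, 0.997, 0.0, 0.0]
contact_force: [0.4, -0.0, 0.1]
gripper_width: 16.9
grasp_force: 0.0
```

arm_command --rows '[{"grip": 0.15, "linear": [0, 0, 0], "rot": [0, 0, 0]}, {"grip": 0, "linear": [0, 0, 0], "rot": [0, 0, 0]}, {"grip": 0, "linear": [0, 0, 0], "rot": [0, 0, 0]}, {"grip": 0, "linear": [0, 0, 0], "rot": [0, 0, 0]}]'

```text
clock: 5.5
position: [575.0, 12.7, 164.5]
ee_rot: [-0.083, 0.997, 0.0, -0.0]
contact_force: [0.2, -0.3, -0.0]
gripper_width: -0.1
grasp_force: 0.0
```

```bash
python3 b.py w3.png
python3 - <<'E'
from h import *
for n in("scene","top"):
    p=imaging.get_image(n);f=p["frame"];c=(313,187) if n=="scene" else (337,207)
    f=f[c[1]-50:c[1]+50,c[0]-60:c[0]+60];p={"frame":cv2.resize(f,None,fx=4,fy=4,interpolation=cv2.INTER_CUBIC)};cv2.imwrite(f"pics/c_{n}.png",p["frame"][...,::-1])
a=np.vstack([cv2.imread(f"pics/c_{n}.png") for n in("scene","top")]);cv2.imwrite("pics/c.png",cv2.resize(a,None,fx=.7,fy=.7))
E
```

```text
[575.   12.7 164.5] [ 0.3  0.3 -0.2 -0.  -1.1 -1.7]
wingnut_grip [324. 235.] 0.91 [576.8  13.  176.5]
slot [323.5 222.2] 0.86 [578.5  13.1 150. ]
bolt_pin [324.  185.9] 0.85 [578.3  14.   45. ]
rest_post [252.1 199.1] 0.84 [612.2 -60.7  18. ]
press [321.7 175.4] 0.61 [577.   11.5   0. ]
red [313 185  22  48 950] [array([545.7,   2. , 189.5]), array([543.9,  12.5, 189.5]), array([569. ,  17. , 189.5]), array([570.9,   6. , 189.5])]
```

View pics/w3.png

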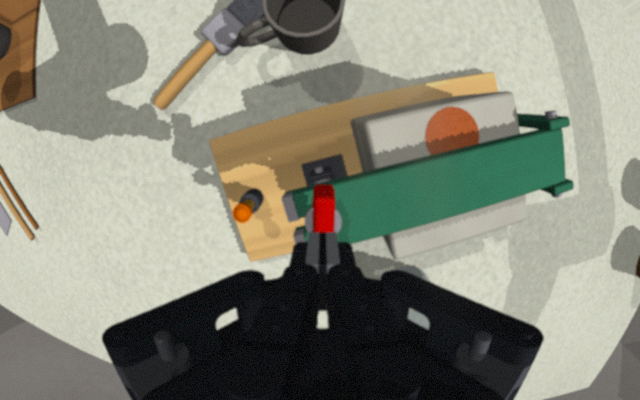

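View pics/c.png

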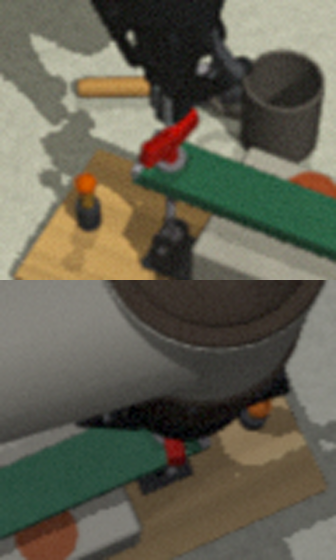

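Run:
```python
from h import *
a=cv2.imread("pics/w3.png")[160:340,250:400];cv2.imwrite("pics/c2.png",cv2.resize(a,None,fx=3,fy=3,interpolation=cv2.INTER_CUBIC))
s=arm.read_state();print(s["gripper_width"],s["grasp_force"],s["wrist_torque"],s["clock"])
```

```text
0.17375992290214304 0.0 [-0.03307928  0.02095983  0.05093375] 5.9
```

View pics/c2.png

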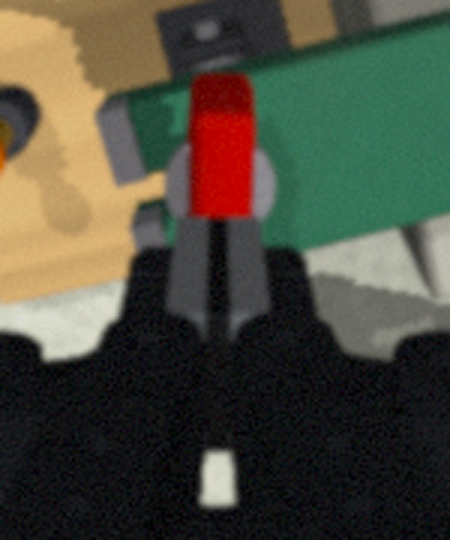

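Run:
```python
from h import *
p=imaging.get_image("scene");save(p,"s2.png")
E=np.array(p["extrinsics"])
for P in([575,12.7,164.5],[575,12.7,190],[575,12.7,203],[545,7.5,189.5],[604,17,189.5],[576,13,150]):
    c=E@[*P,1]; u=np.array([p["fx"]*c[0]/c[2]+p["cx"],p["fy"]*c[1]/c[2]+p["cy"]]); print(P,u.round(1),((u-[283,157])*9).round())
a=p["frame"][157:217,283:343,::-1];cv2.imwrite("pics/s2c.png",cv2.resize(a,None,fx=9,fy=9,interpolation=cv2.INTER_CUBIC))
```

```text
[575, 12.7, 164.5] [313.  188.6] [270. 284.]
[575, 12.7, 190] [312.9 180.9] [269. 215.]
[575, 12.7, 203] [312.8 176.8] [269. 178.]
[545, 7.5, 189.5] [322.4 172.3] [355. 138.]
[604, 17, 189.5] [303.2 189.5] [182. 293.]
[576, 13, 150] [312.8 193.1] [268. 325.]
```

View pics/s2c.png

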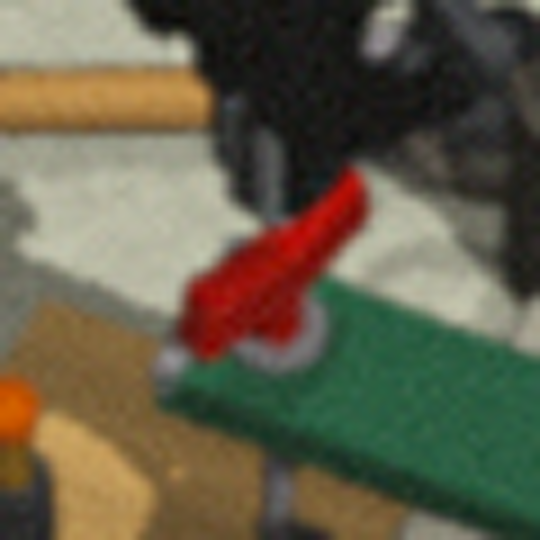

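The views show the shut fingertips ending at the top of the wing, about 25 mm higher than the stated TCP. I'll go down in checked steps.

arm_command --rows '[{"grip": 0.4, "linear": [0, 0, -4], "rot": [0, 0, 0]}, {"grip": 0.4, "linear": [0, 0, -4], "rot": [0, 0, 0]}, {"grip": 0.4, "linear": [0, 0, -4], "rot": [0, 0, 0]}, {"grip": 0.4, "linear": [0, 0, 4], "rot": [0, 0, 0]}, {"grip": 0.4, "linear": [0, 0, 8], "rot": [0, 0, 0]}, {"grip": 0.4, "linear": [0, 0, 11], "rot": [0, 0, 0]}, {"grip": 0.4, "linear": [0, 0, 11], "rot": [0, 0, 0]}]'

```text
clock: 6.82
position: [574.9, 12.6, 153.1]
ee_rot: [-0.083, 0.997, -0.0, -0.0]
contact_force: [-0.0, -0.3, 0.6]
gripper_width: 34.6
grasp_force: 0.0
```

arm_command --rows '[{"grip": 0.15, "linear": [0, 0, 0], "rot": [0, 0, 0]}, {"grip": 0.1, "linear": [0, 0, 0], "rot": [0, 0, 0]}, {"grip": 0.1, "linear": [0, 0, 0], "rot": [0, 0, 0]}, {"grip": 0.1, "linear": [0, 0, 0], "rot": [0, 0, 0]}]'

```text
clock: 7.32
position: [575.1, 12.7, 153.6]
ee_rot: [-0.083, 0.997, 0.0, 0.0]
contact_force: [0.1, 0.6, 0.4]
gripper_width: 8.5
grasp_force: 0.0
```

arm_command --rows '[{"grip": 0.4, "linear": [0, 0, -4], "rot": [0, 0, 0]}, {"grip": 0.4, "linear": [0, 0, -4], "rot": [0, 0, 0]}, {"grip": 0.4, "linear": [0, 0, 0], "rot": [0, 0, 0]}, {"grip": 0.4, "linear": [0, 0, 3], "rot": [0, 0, 0]}, {"grip": 0.4, "linear": [0, 0, 5], "rot": [0, 0, 0]}]'

```text
clock: 7.95
position: [574.8, 12.6, 148.0]
ee_rot: [-0.083, 0.997, -0.0, -0.0]
contact_force: [0.1, 0.2, 0.5]
gripper_width: 34.1
grasp_force: 0.0
```

Run:
```python
from h import *
st=arm.read_state();p=imaging.get_image("wrist");save(p,"w4.png");q=imaging.get_image("scene");print(st["position"],st["contact_force"])
a=cv2.imread("pics/w4.png")[150:330,240:410];a=cv2.resize(a,None,fx=2.3,fy=2.3,interpolation=cv2.INTER_CUBIC)
b=cv2.resize(q["frame"][147:217,283:343,::-1],(int(60*414/70),414),interpolation=cv2.INTER_CUBIC)
cv2.imwrite("pics/w4c.png",np.hstack([a,b]))
```

```text
[574.79047665  12.62294419 148.03545214] [0.08581924 0.17490861 0.53636337]
```

View pics/w4c.png

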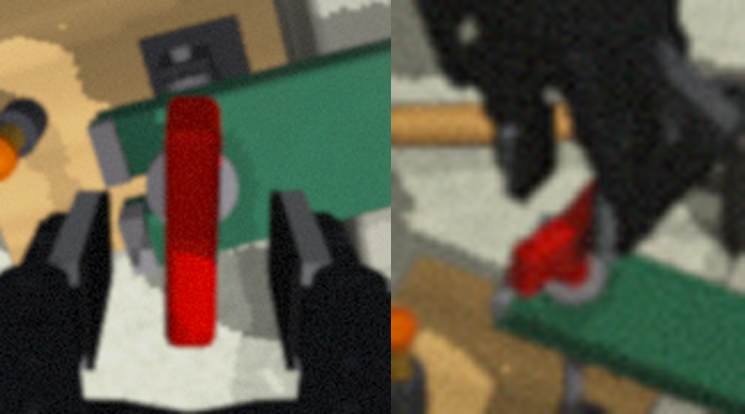

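Run:
```python
from h import *
st=arm.read_state();p=imaging.get_image("wrist");q=imaging.get_image("scene")
for pw in((274,234),(282,234),(287,234)):
  for ps in((304,181),):
    r=[ray(p,pw,st),ray(q,ps)];x=tri(r);print(pw,x.round(1),[np.linalg.norm(np.cross(x-o,d)).round(1) for o,d in r])
print([ (n,[ (i["pixel"],i["score"]) for i in models.tip_of(c,n)[:1]]) for n in("wingnut_grip","slot") for c in(p,q)])
print(tri([ray(p,models.tip_of(p,"wingnut_grip")[0]["pixel"],st),ray(q,models.tip_of(q,"wingnut_grip")[0]["pixel"])]))
M=np.array(q["extrinsics"]);print(np.linalg.inv(M)[:3,3])
```

```text
(274, 234) [577.8 -14.6 166.5] [np.float64(0.7), np.float64(0.7)]
(282, 234) [577.7 -11.7 167.8] [np.float64(1.3), np.float64(1.3)]
(287, 234) [577.6  -9.9 168.7] [np.float64(2.6), np.float64(2.6)]
[('wingnut_grip', [([322.1, 247.9], 0.94)]), ('wingnut_grip', [([313.2, 184.1], 0.53)]), ('slot', []), ('slot', [([314.5, 193.9], 0.71)])]
[575.26811795  12.47204768 179.90678735]
[929.5509281  447.59913034 883.34684502]
```

```bash
python3 -c "
from bench import arm;print(arm.tcp_to_grasp,[a for a in dir(arm) if a[0]!='_'])"
```

```text
18.700000000000003 ['IKError', 'read_state', 'tcp_to_grasp']
```

arm_command --rows '[{"grip": 0.4, "linear": [0, 0, 4], "rot": [0, 0, 0]}, {"grip": 0.4, "linear": [0, 0, 8], "rot": [0, 0, 0]}, {"grip": 0.4, "linear": [0, 0, 8], "rot": [0, 0, 0]}, {"grip": 0.2, "linear": [0, 0, 8], "rot": [0, 0, 0]}, {"grip": 0.1, "linear": [0, 0, 8], "rot": [0, 0, 0]}, {"grip": 0.1, "linear": [0, 0, 8], "rot": [0, 0, 0]}, {"grip": 0.1, "linear": [0, 0, 8], "rot": [0, 0, 0]}]'

```text
clock: 9.32
position: [575.1, 12.8, 140.8]
ee_rot: [-0.083, 0.997, 0.0, 0.0]
contact_force: [-0.1, 0.5, 0.4]
gripper_width: 10.2
grasp_force: 58.7
```

arm_command --rows '[{"grip": 0, "linear": [0, 0, -0.3], "rot": [0, 0, -0.15]}, {"grip": 0, "linear": [0, 0, -0.6], "rot": [0, 0, -0.3]}, {"grip": 0, "linear": [0, 0, -0.9], "rot": [0, 0, -0.45]}, {"grip": 0, "linear": [0, 0, -1.1], "rot": [0, 0, -0.6]}, {"grip": 0, "linear": [0, 0, -1.1], "rot": [0, 0, -0.6]}]'

```text
clock: 9.95
position: [575.5, 12.2, 141.9]
ee_rot: [-0.373, 0.928, -0.001, 0.0]
contact_force: [0.7, -1.9, 0.5]
gripper_width: 9.8
grasp_force: 58.8
```

```bash
python3 -c "
from bench import arm;s=arm.read_state();print(s['wrist_torque'],s['joints'],s['ee_rot'])"
```

```text
[-0.56509236 -0.25717214  0.07789532] [ 0.30307479  0.34561456 -0.19709624  0.00119468 -1.02736565 -1.10987962] [-3.73059458e-01  9.27807226e-01 -5.38181752e-04  3.18499058e-04]
```

arm_command --rows '[{"grip": 0, "linear": [0, 0, -0.3], "rot": [0, 0, -0.18]}, {"grip": 0, "linear": [0, 0, -0.7], "rot": [0, 0, -0.36]}, {"grip": 0, "linear": [0, 0, -1.0], "rot": [0, 0, -0.54]}, {"grip": 0, "linear": [0, 0, -1.4], "rot": [0, 0, -0.72]}, {"grip": 0, "linear": [0, 0, -1.7], "rot": [0, 0, -0.9]}, {"grip": 0, "linear": [0, 0, -2.1], "rot": [0, 0, -1.08]}, {"grip": 0, "linear": [0, 0, -2.4], "rot": [0, 0, -1.26]}, {"grip": 0, "linear": [0, 0, -2.7], "rot": [0, 0, -1.44]}, {"grip": 0, "linear": [0, 0, -3.1], "rot": [0, 0, -1.62]}, {"grip": 0, "linear": [0, 0, -3.4], "rot": [0, 0, -1.8]}]'

```text
clock: 11.2
position: [577.5, 13.3, 145.5]
ee_rot: [0.959, -0.282, 0.003, -0.001]
contact_force: [4.9, 0.2, -1.0]
gripper_width: 10.3
grasp_force: 58.5
```

arm_command --rows '[{"grip": 0, "linear": [0, 0, -0.3], "rot": [0, 0, -0.18]}, {"grip": 0, "linear": [0, 0, -0.7], "rot": [0, 0, -0.36]}, {"grip": 0, "linear": [0, 0, -1.0], "rot": [0, 0, -0.54]}, {"grip": 0, "linear": [0, 0, -1.4], "rot": [0, 0, -0.72]}, {"grip": 0, "linear": [0, 0, -1.7], "rot": [0, 0, -0.9]}, {"grip": 0, "linear": [0, 0, -2.1], "rot": [0, 0, -1.08]}, {"grip": 0, "linear": [0, 0, -2.4], "rot": [0, 0, -1.26]}, {"grip": 0, "linear": [0, 0, -2.7], "rot": [0, 0, -1.44]}, {"grip": 0, "linear": [0, 0, -3.1], "rot": [0, 0, -1.62]}, {"grip": 0, "linear": [0, 0, -3.4], "rot": [0, 0, -1.8]}]'

```text
clock: 12.45
position: [577.2, 14.5, 148.8]
ee_rot: [0.817, 0.576, 0.003, 0.0]
contact_force: [3.8, 3.8, 0.5]
gripper_width: 10.1
grasp_force: 58.7
```

```bash
python3 -c "
from bench import arm;s=arm.read_state();print(s['wrist_torque'],s['joints'],s['ee_rot'])"
```

```text
[ 1.12431055 -0.81540819 -0.0535617 ] [ 3.04827100e-01  3.39804396e-01 -1.85924528e-01 -1.48679659e-03
 -1.03931471e+00  2.49424577e+00] [8.17482767e-01 5.75945518e-01 2.93524468e-03 2.64096334e-04]
```

```bash
cat >> h.py <<'E'
def arc(dths,pin=(576,13.5,45),hd=-65.5,axis=None):
    st=arm.read_state();R0=R.from_quat(st["ee_rot"]);h=np.radians(hd)
    ax=np.array([-np.sin(h),np.cos(h),0])  # z x f : rotates up towards front
    for t in dths:
        Q=R.from_rotvec(ax*t);P=Q.apply(st["position"]-np.array(pin))+pin
        print(t,R0.inv().apply(P-st["position"]).round(1).tolist(),(R0.inv()*Q*R0).as_rotvec().round(3).tolist(),P.round(0))
E
python3 -c "
from h import *
arc([.05,.1,.15,.2,.25,.3,.4,.5,.6])"
```

```text
0.05 [-3.7, 3.6, 0.1] [0.035, 0.036, 0.0] [579.  10. 149.]
0.1 [-7.4, 7.2, 0.5] [0.07, 0.072, 0.001] [581.   5. 148.]
0.15 [-11.1, 10.8, 1.1] [0.105, 0.108, 0.001] [584.   0. 148.]
0.2 [-14.8, 14.4, 2.0] [0.139, 0.143, 0.001] [586.  -4. 147.]
0.25 [-18.4, 17.9, 3.1] [0.174, 0.179, 0.001] [588.  -9. 146.]
0.3 [-22.0, 21.4, 4.5] [0.209, 0.215, 0.002] [590. -13. 144.]
0.4 [-29.1, 28.2, 8.0] [0.279, 0.287, 0.002] [594. -22. 141.]
0.5 [-35.8, 34.7, 12.5] [0.348, 0.359, 0.003] [598. -31. 136.]
0.6 [-42.2, 40.8, 17.8] [0.418, 0.43, 0.004] [602. -39. 131.]
```

arm_command --rows '[{"grip": 0, "linear": [-1.8, 1.8, 0], "rot": [0.018, 0.018, 0]}, {"grip": 0, "linear": [-3.7, 3.6, 0.1], "rot": [0.035, 0.036, 0]}, {"grip": 0, "linear": [-5.5, 5.4, 0.3], "rot": [0.052, 0.054, 0]}]'

```text
clock: 12.82
position: [580.4, 7.3, 148.6]
ee_rot: [0.818, 0.573, 0.01, -0.037]
contact_force: [3.5, 4.4, 0.1]
gripper_width: 10.4
grasp_force: 58.7
```

arm_command --rows '[{"grip": 0, "linear": [-2.8, 2.7, 0.3], "rot": [0.026, 0.027, 0]}, {"grip": 0, "linear": [-5.6, 5.4, 0.7], "rot": [0.053, 0.054, 0]}, {"grip": 0, "linear": [-9.3, 9, 1.5], "rot": [0.088, 0.089, 0]}]'

```text
clock: 13.2
position: [585.8, -4.5, 146.9]
ee_rot: [0.815, 0.571, 0.021, -0.098]
contact_force: [2.9, 4.1, 2.3]
gripper_width: 10.2
grasp_force: 59.0
```

```bash
python3 -c "
from h import *
arc([.06,.12,.18,.24,.3,.35])
print(arm.read_state()['joints'])"
```

```text
0.06 [-4.5, 4.4, 0.2] [0.042, 0.043, 0.0] [588. -10. 145.]
0.12 [-8.9, 8.7, 0.7] [0.084, 0.086, 0.001] [591. -15. 144.]
0.18 [-13.3, 13.0, 1.6] [0.126, 0.129, 0.001] [593. -21. 142.]
0.24 [-17.7, 17.3, 2.9] [0.168, 0.172, 0.001] [596. -26. 139.]
0.3 [-22.0, 21.5, 4.6] [0.21, 0.214, 0.002] [598. -31. 136.]
0.35 [-25.5, 24.9, 6.2] [0.245, 0.25, 0.002] [600. -35. 134.]
[ 0.14981038  0.41029802 -0.01952953 -0.20941091 -1.19867655  2.72622342]
```

arm_command --rows '[{"grip": 0, "linear": [-4.5, 4.4, 0.2], "rot": [0.042, 0.043, 0]}, {"grip": 0, "linear": [-8.9, 8.7, 0.7], "rot": [0.084, 0.086, 0.001]}, {"grip": 0, "linear": [-13.3, 13.0, 1.6], "rot": [0.126, 0.129, 0.001]}, {"grip": 0, "linear": [-17.7, 17.3, 2.9], "rot": [0.168, 0.172, 0.001]}]'

```text
clock: 13.7
position: [595.6, -26.5, 139.0]
ee_rot: [0.799, 0.56, 0.043, -0.215]
contact_force: [3.5, 3.5, 2.6]
gripper_width: 10.1
grasp_force: 59.0
```

```bash
python3 -c "
from h import *
s=arm.read_state();print(s['joints'],s['contact_force'])
arc([.06,.12,.18,.24,.3])"
```

```text
[-0.01495863  0.5261545   0.16062863 -0.40475579 -1.41334918  2.91411369] [3.46036191 3.49379336 2.58120979]
0.06 [-4.5, 4.4, 0.2] [0.042, 0.043, 0.0] [598. -32. 136.]
0.12 [-8.9, 8.7, 0.8] [0.084, 0.086, 0.001] [600. -36. 133.]
0.18 [-13.3, 13.0, 1.7] [0.126, 0.129, 0.001] [602. -41. 130.]
0.24 [-17.7, 17.3, 3.0] [0.168, 0.171, 0.001] [604. -46. 126.]
0.3 [-22.0, 21.5, 4.7] [0.21, 0.214, 0.002] [606. -50. 122.]
```

arm_command --rows '[{"grip": 0, "linear": [-4.5, 4.4, 0.2], "rot": [0.042, 0.043, 0]}, {"grip": 0, "linear": [-8.9, 8.7, 0.8], "rot": [0.084, 0.086, 0.001]}, {"grip": 0, "linear": [-11.9, 11.6, 1.4], "rot": [0.112, 0.115, 0.001]}, {"grip": 0, "linear": [-11.9, 11.6, 1.4], "rot": [0.112, 0.115, 0.001]}]'

```text
clock: 14.2
position: [602.1, -41.0, 129.7]
ee_rot: [0.783, 0.547, 0.057, -0.29]
contact_force: [5.0, 0.2, 0.9]
gripper_width: 10.1
grasp_force: 59.1
```

```bash
python3 -c "
from h import *
s=arm.read_state();print(s['joints'],s['contact_force'])
arc([.06,.12,.18,.24,.3])"
```

```text
[-0.10669242  0.61689194  0.26920169 -0.51134731 -1.55452765  2.9921231 ] [5.00819635 0.2453909  0.87790681]
0.06 [-4.4, 4.4, 0.3] [0.042, 0.043, 0.0] [604. -46. 126.]
0.12 [-8.9, 8.7, 1.0] [0.084, 0.086, 0.001] [606. -50. 122.]
0.18 [-13.3, 13.0, 2.0] [0.126, 0.128, 0.001] [608. -54. 118.]
0.24 [-17.6, 17.3, 3.5] [0.168, 0.171, 0.002] [610. -58. 113.]
0.3 [-21.9, 21.5, 5.2] [0.21, 0.214, 0.002] [611. -61. 108.]
```

Run:
```python
from h import *
rs=[]
for n,f in(("scene","a_scene.png"),("top","a_top.png"),("wrist","w2.png")):
    p=imaging.get_image(n);a=cv2.cvtColor(cv2.imread("pics/"+f),cv2.COLOR_BGR2HSV)
    m=((a[...,0]>6)&(a[...,0]<16)&(a[...,1]>200)&(a[...,2]>110)).astype(np.uint8)
    k,l,s,c=cv2.connectedComponentsWithStats(m)
    for i in range(1,k):
        if s[i,4]>15: print(n,s[i],c[i].round(1))
    ex={"scene":(284,203),"top":(370,201),"wrist":(261,188)}[n]
    i=1+np.argmin([np.hypot(*(c[j]-ex))-.01*s[j,4] for j in range(1,k)])
    st={"position":np.array([576.3,12,231]),"ee_rot":np.array([-.0825,.9966,0,0])}
    rs.append(ray(p,c[i],st));print(n,c[i],s[i,4])
print(tri(rs),tri(rs[::2]),tri(rs[:2]))
```

```text
scene [280 199   7   8  44] [283.2 202.4]
scene [283.20454545 202.36363636] 44
top [368.         200.33333333] 9
wrist [250 185  15  16 175] [257.2 192.7]
wrist [257.19428571 192.69142857] 175
[609.33287044 -55.80977738  74.58316355] [608.53312213 -56.64655081  73.07364772] [609.86556655 -54.51629845  76.24208758]
```

arm_command --rows '[{"grip": 0, "linear": [-4.4, 4.4, 0.3], "rot": [0.042, 0.043, 0]}, {"grip": 0, "linear": [-8.9, 8.7, 1.0], "rot": [0.084, 0.086, 0.001]}, {"grip": 0, "linear": [-13.3, 13.0, 2.0], "rot": [0.126, 0.128, 0.001]}]'

```text
clock: 14.72
position: [607.4, -53.1, 118.6]
ee_rot: [0.758, 0.53, 0.072, -0.374]
contact_force: [5.1, 0.6, 4.4]
gripper_width: 9.9
grasp_force: 59.7
```

```bash
python3 -c "
from h import *
s=arm.read_state();print(s['joints'],s['contact_force'])
arc([.06,.12,.18,.24,.3])"
```

```text
[-0.18922352  0.72411107  0.38273665 -0.62265553 -1.71309471  3.04640341] [5.12440762 0.55747287 4.37751408]
0.06 [-4.5, 4.4, 0.2] [0.042, 0.043, 0.0] [609. -57. 114.]
0.12 [-8.9, 8.7, 0.8] [0.084, 0.086, 0.001] [611. -61. 109.]
0.18 [-13.3, 13.0, 1.8] [0.126, 0.129, 0.001] [612. -64. 104.]
0.24 [-17.7, 17.3, 3.1] [0.168, 0.171, 0.001] [614. -67.  99.]
0.3 [-22.0, 21.5, 4.8] [0.21, 0.214, 0.002] [615. -70.  94.]
```

arm_command --rows '[{"grip": 0, "linear": [-4.5, 4.4, 0.2], "rot": [0.042, 0.043, 0.04]}, {"grip": 0, "linear": [-8.9, 8.7, 0.8], "rot": [0.084, 0.086, 0.08]}, {"grip": 0, "linear": [-13.3, 13.0, 1.8], "rot": [0.126, 0.129, 0.12]}, {"grip": 0, "linear": [-16.2, 15.9, 2.6], "rot": [0.154, 0.157, 0.14]}, {"grip": 0, "linear": [-16.2, 15.9, 2.6], "rot": [0.154, 0.157, 0.14]}]'

```text
clock: 15.35
position: [613.9, -66.8, 99.0]
ee_rot: [0.755, 0.448, 0.064, -0.475]
contact_force: [7.7, 0.5, 1.2]
gripper_width: 10.4
grasp_force: 59.8
```

```bash
cat > d.py <<'E'
from h import *
s=arm.read_state();print(s['joints'],s['contact_force'])
P=s["position"]-np.array([576,13.5,45]);z=-R.from_quat(s["ee_rot"]).as_matrix()[:,2]
print("theta pos",np.arctan2(np.hypot(P[0],P[1]),P[2]),"tilt",np.arccos(z[2]),np.degrees(np.arctan2(P[1],P[0])))
h=np.radians(-65.5);t=np.arccos(z[2]);T=np.array([np.cos(h)*np.cos(t),np.sin(h)*np.cos(t),-np.sin(t)]);print("tangential force on tool",s["contact_force"]@T)
arc([.02,.04,.06,.08,.1,.12])
E
python3 d.py
```

```text
[-0.2747061   0.85811292  0.49968266 -0.7593054  -1.87800619  2.93741663] [7.66911717 0.54316165 1.19883051]
theta pos 1.0243795169904375 tilt 0.9987712764081706 -64.7107455091036
tangential force on tool 0.44608419622052464
0.02 [-1.3, 1.6, 0.1] [0.016, 0.012, 0.0] [614. -68.  97.]
0.04 [-2.5, 3.3, 0.2] [0.032, 0.024, 0.001] [615. -69.  95.]
0.06 [-3.8, 4.9, 0.3] [0.048, 0.037, 0.001] [615. -70.  94.]
0.08 [-5.1, 6.6, 0.5] [0.063, 0.049, 0.002] [616. -70.  92.]
0.1 [-6.3, 8.2, 0.8] [0.079, 0.061, 0.002] [616. -71.  90.]
0.12 [-7.6, 9.8, 1.1] [0.095, 0.073, 0.003] [616. -72.  88.]
```

arm_command --rows '[{"grip": 0, "linear": [-1.3, 1.6, 0.1], "rot": [0.016, 0.012, 0]}, {"grip": 0, "linear": [-2.5, 3.3, 0.2], "rot": [0.032, 0.024, 0.001]}, {"grip": 0, "linear": [-3.8, 4.9, 0.3], "rot": [0.048, 0.037, 0.001]}, {"grip": 0, "linear": [-3.8, 4.9, 0.3], "rot": [0.048, 0.037, 0.001]}]'

```text
clock: 15.85
position: [615.0, -69.2, 94.3]
ee_rot: [0.742, 0.44, 0.067, -0.501]
contact_force: [8.2, 0.8, 2.2]
gripper_width: 10.1
grasp_force: 59.8
```

```bash
python3 d.py
```

```text
[-0.29204678  0.89511898  0.53150304 -0.79535639 -1.92549912  2.93787735] [8.22152814 0.81182858 2.17776801]
theta pos 1.0761739546876115 tilt 1.0586964800849459 -64.76349070278668
tangential force on tool -0.5897419502505591
0.02 [-1.3, 1.6, 0.1] [0.016, 0.012, 0.0] [615. -70.  92.]
0.04 [-2.5, 3.3, 0.2] [0.032, 0.024, 0.001] [616. -71.  91.]
0.06 [-3.8, 4.9, 0.3] [0.048, 0.037, 0.001] [616. -72.  89.]
0.08 [-5.1, 6.6, 0.5] [0.063, 0.049, 0.002] [616. -73.  87.]
0.1 [-6.3, 8.2, 0.7] [0.079, 0.061, 0.002] [617. -73.  85.]
0.12 [-7.6, 9.8, 1.0] [0.095, 0.073, 0.003] [617. -74.  83.]
```

arm_command --rows '[{"grip": 0, "linear": [-1.3, 1.6, 0.1], "rot": [0.016, 0.012, 0]}, {"grip": 0, "linear": [-2.5, 3.3, 0.2], "rot": [0.032, 0.024, 0.001]}, {"grip": 0, "linear": [-2.5, 3.3, 0.2], "rot": [0.032, 0.024, 0.001]}]'

```text
clock: 16.23
position: [615.5, -70.4, 91.8]
ee_rot: [0.733, 0.436, 0.068, -0.518]
contact_force: [6.7, 2.1, 5.8]
gripper_width: 9.9
grasp_force: 59.8
```

```bash
python3 d.py|head -3
```

```text
[-0.30259603  0.91960359  0.55276091 -0.82062933 -1.95843812  2.9362172 ] [6.71090691 2.08608537 5.80864784]
theta pos 1.1035391600319138 tilt 1.0999943103422551 -64.7764951477865
tangential force on tool -4.775388815876953
```

arm_command --rows '[{"grip": 0, "linear": [-1.3, 1.6, 0.1], "rot": [0.016, 0.012, 0]}, {"grip": 0, "linear": [-1.3, 1.6, 0.1], "rot": [0.016, 0.012, 0]}]'

```text
clock: 16.48
position: [615.7, -70.8, 90.7]
ee_rot: [0.728, 0.433, 0.069, -0.527]
contact_force: [7.1, 1.5, 8.3]
gripper_width: 9.7
grasp_force: 59.7
```

```bash
python3 d.py
```

```text
[-0.30757114  0.93144164  0.56298228 -0.83340384 -1.97464901  2.9355619 ] [7.10737526 1.54551115 8.30047527]
theta pos 1.1152580239584755 tilt 1.1204939779990308 -64.78532187192742
tangential force on tool -6.802334588469971
0.02 [-1.3, 1.6, 0.0] [0.016, 0.012, 0.0] [616. -72.  89.]
0.04 [-2.5, 3.3, 0.1] [0.032, 0.024, 0.001] [616. -72.  87.]
0.06 [-3.8, 4.9, 0.2] [0.047, 0.037, 0.001] [617. -73.  85.]
0.08 [-5.1, 6.6, 0.3] [0.063, 0.049, 0.002] [617. -74.  83.]
0.1 [-6.4, 8.2, 0.5] [0.079, 0.061, 0.002] [617. -75.  81.]
0.12 [-7.6, 9.8, 0.7] [0.095, 0.073, 0.002] [618. -75.  79.]
```

arm_command --rows '[{"grip": 0.15, "linear": [0, 0, 0], "rot": [0, 0, 0]}, {"grip": 0.25, "linear": [0, 0, 0], "rot": [0, 0, 0]}, {"grip": 0.35, "linear": [0, 0, 0], "rot": [0, 0, 0]}, {"grip": 0.35, "linear": [0, 0, -5], "rot": [0, 0, 0]}, {"grip": 0.35, "linear": [0, 0, -15], "rot": [0, 0, 0]}, {"grip": 0.35, "linear": [0, 0, -40], "rot": [0, 0, 0]}, {"grip": 0.35, "linear": [0, 0, -80], "rot": [0, 0, 0]}, {"grip": 0.35, "linear": [0, 0, -80], "rot": [0, 0, 0]}]'

```text
clock: 17.48
position: [643.1, -141.5, 124.3]
ee_rot: [0.729, 0.433, 0.068, -0.525]
contact_force: [-0.1, 0.3, 0.3]
gripper_width: 29.8
grasp_force: 0.0
```

Run:
```python
from h import *
st=arm.read_state();print(st["position"],st["contact_force"])
p=imaging.get_image("wrist");q=imaging.get_image("scene")
b=cv2.resize(q["frame"][165:245,255:335],None,fx=4,fy=4,interpolation=cv2.INTER_CUBIC)
a=cv2.resize(p["frame"],(440,275));f=np.zeros((320,760,3),np.uint8);f[:275,:440]=a;f[:,440:]=b
save({"frame":f},"f.png")
```

```text
[ 643.05410523 -141.45906395  124.28129445] [-0.11057099  0.28435022  0.26270353]
```

View pics/f.png

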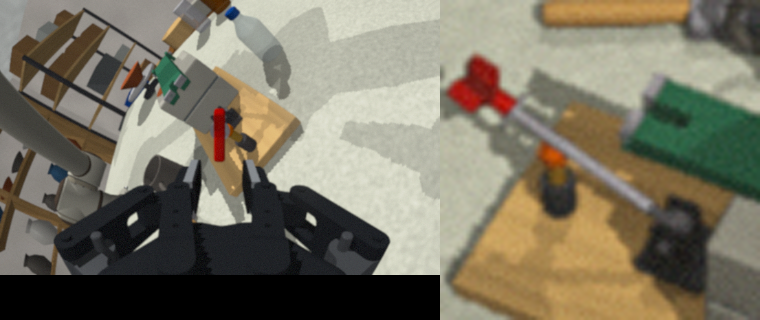

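```bash
python3 -c "
from bench import job;print(job.job_done())"
```

```text
the job is handed in; nothing more can be done
None
```

I unscrewed the wing nut about 4.2 rad, swung the bolt out and down onto the orange rest at about 1.1 rad, let go, and handed the job in at about 17.5 s. The final pictures show the bolt over the orange cap; `job_done()` returned no verdict, and I did not measure the force on the rest after letting go.

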